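Feel for the empty cell of the store box and stow the carton

ROBOT

A 6-joint arm with a two-finger parallel gripper is mounted at the origin on a cart in front of the work surface, level with it; the furniture and walls round the work are solid. World frame = base frame: x ahead of the robot, y to its left, z up, the work surface at z = 0. Lengths are in m, angles in rad, forces in N, time in s.
With the tool pointing down it reaches from about 0.25 to 0.775 m from the base axis. Payload 4 kg.
Tool frame: the origin (TCP) lies midway between the tips of the shut fingers; the grasp point (between the pads) lies 19 mm behind it (robot.tcp_to_grasp is the distance from the TCP to the grasp point, in m); z points along the fingers, x is the direction in which the jaws open and shut, and the axes are right-handed (so a half turn about z gives the same grasp; the last joint's range is limited). The gripper opens to 94 mm and grips with 3 to 60 N. Pads are 16 mm wide; open, the fingers measure 119 mm over their backs; the gripper's body (75 mm by 177 mm) begins 78 mm behind the grasp point.
Start: joints at [-1.412, 0.087, 1.371, -0, 1.684, -0.103], TCP at [0.142, -0.531, 0.175] pointing down, gripper open.
Joint ranges: [-3.1, 3.1], [-0.76, 2.03], [0.27, 2.55], [-1.08, 4.22], [0.17, 2.65], [-2.57, 2.57]. Speed limits (rad/s): [2.79, 2.79, 3.14, 3.14, 3.14, 3.14].

INTERFACE

Orientations are given as [roll, pitch, yaw] about the fixed x, y, z axes, in that order (R = Rz(yaw) Ry(pitch) Rx(roll)).
In Python, from bench import get_obs, vision, robot gives the robot as it stands.
- The arm moves only by the tool servo_tool, never from a script. Its argument "targets" is text: rows parted by semicolons, each of 7 numbers parted by spaces: the opening, from 0 (shut) to 1 (fully open), then the shift along the tool's x, y, z as a fraction of full scale, then the turn, a rotation vector about the tool's x, y, z as a fraction of full scale. A call has 1 to 12 rows; each row is the pose to reach, as a shift and turn from the pose commanded when the call began, along the tool's axes at that moment, turning the shorter way round; what a row does not reach only later rows make up. Full scale, the value 1, is 0.25 m for a shift and pi rad for a turn. A row lasts 1/12 s, in which the tool goes at most 41.7 mm and 7.16 degrees, less where a joint would pass 70% of its speed; a pose out of reach is approached as far as the arm can. A call with a number of a shift or a turn outside -1 to 1 is refused whole. A call with a gripper value outside its range is refused whole. The fingers move at their own pace and stop on an object; the grip force is fixed at half the most. Time passes only in rows, so rows that repeat a pose let the fingers close. It gives the time, the measured TCP pose, the force and the opening at its end, in the units of the state.
- get_obs(): the state, without advancing time (a new reading comes with each control period).
- vision.snapshot(name): name is "scene" or "top" or "wrist"; returns a dict with "image" (480x640x3 uint8, red, green, blue), "mtx" (3x3 intrinsics, pixels), "world_from_camera" (4x4, takes a point from camera to world coordinates); the wrist camera has in their place "T_tool_cam" (4x4, takes a point from camera to tool coordinates, whose origin is the TCP and whose axes are the tool frame's). Camera axes: x right, y down, z forward; pixel columns grow to the right and rows downward; lengths in m; the calibration is good to about 2 mm. A picture is of the moment at which its call begins: read the wrist's pose just before it. There is no depth.
- robot.close_job(): hands the job in, once; it reports no verdict.
The state is a dict: "time": time; "joint_positions": joint angles; "qvel": joint speeds; "joint_torque": joint torques, N m; "tool_pos": TCP position; "ee_rot": TCP orientation; "wrist_force": force on the tool from outside, world axes, zero at the start; "wrist_torque": the same for the moment, N m; "width": finger opening in m.
Only numpy, scipy, OpenCV 4.12 (cv2) and the standard library are available. Lean on these libraries where they do the work, as an engineer would, in place of code of your own. Each camera call takes 0.05 s, during which the arm holds its last target.

TASK

Five of the six cells in the store box are already taken, but the sprung dust leaves hide which. Feel through the leaves for the empty cell and put the carton from the bench upright into it, pushed right down to the cell floor so that it is below the leaves. Leave the other things on the bench where they are.

Things in the scene. Friction and masses are not known exactly. Their poses are not given: they have to be found in the camera images.
- store_box: grey sheet-metal store box fixed to the bench, 140 (its x) x 190 (its y) x 138 mm high; origin at the centre of its underside, z up. 2 x 3 upright cells, each 64 mm (x) by 58 mm (y) inside, centred at x = -34 or +34 mm and y = -62, 0 or +62 mm; walls 4 mm thick, cell floor 4 mm above the bench. Five cells are full and one is empty, a different one each time; all look alike
- cell0 (a point): centre of the mouth of the cell at x -34, y -62 mm of the box, level with the rim. Every mouth is closed by two grey dust leaves 4 mm below the rim, hinged along the +y and -y sides and meeting in the middle; each is 28.5 mm long and 2 mm thick, swings down under a light push (under 3 N by a fingertip) and springs shut again
- cell1 (a point): centre of the mouth of the cell at x -34, y 0 mm of the box, level with the rim. A full cell holds an upright carton like the one on the bench, resting loose on the cell floor with its top 39 mm below the rim; an empty cell is open down to its floor, 134 mm below the rim
- cell2 (a point): centre of the mouth of the cell at x -34, y +62 mm of the box, level with the rim. Mind the fixed grey fuse panel that stands on the bench to the left of the box, from world y = 0.17 m to 0.47 m, x = 0.42 to 0.68 m, up to 0.29 m high: pass above or in front of it
- cell3 (a point): centre of the mouth of the cell at x +34, y -62 mm of the box, level with the rim
- cell4 (a point): centre of the mouth of the cell at x +34, y 0 mm of the box, level with the rim
- cell5 (a point): centre of the mouth of the cell at x +34, y +62 mm of the box, level with the rim
- carton_center (a point): light cardboard carton standing on end on the bench, 58 (x) x 48 (y) x 95 mm high, about 0.1 to 0.2 kg; this point is its centre, 47.5 mm above its lower end, with z up along its length. It fits a cell upright, its 58 mm side along the box's x (either way round), with 3 mm to spare on every side between the hanging leaves. It does not always fall through the leaves by its own weight
- junction_box_mid (a point): round black moulded junction box, 36 mm high, about 80 mm across (96 over the entries), loose on the bench; the point is about half-way up its middle; bystander, to be left alone
- pliers_mid (a point): red-handled pliers, 175 x 62 x 13 mm, lying flat, loose on the bench; the point is about half-way up its middle; bystander, to be left alone
- rotary_switch_mid (a point): black round turn switch with a winged knob, 65 mm across, 47 mm high, loose on the bench; the point is about half-way up its middle; bystander, to be left alone
Mind the look-alikes: they are no part of the job. Leave any blue or purple look-alike of the part that bears carton_center alone.

How it is judged:
At the end, for the whole second after the job is handed in: The carton stands upright (within 0.15 rad) and at rest inside a cell of the store box, down on the cell floor (its centre less than 62 mm above the underside of the box; 51.5 mm when fully down), released (x of carton_center in the frame of store_box between -0.068 and 0.068 m and y of carton_center in the frame of store_box between -0.093 and 0.093 m and z of carton_center in the frame of store_box below 0.062 m and angle between carton_center's own z axis and vertical below 0.15 rad and linear speed of carton below 0.02 m/s); the robot touches nothing.
It fails at once if the round black moulded junction box is displaced by more than 30 mm (distance of junction_box_mid from where it was at the start of the episode above 0.03 m).
It fails at once if the red-handled pliers is displaced by more than 30 mm (distance of pliers_mid from where it was at the start of the episode above 0.03 m).
It fails at once if the black round turn switch with a winged knob is displaced by more than 30 mm (distance of rotary_switch_mid from where it was at the start of the episode above 0.03 m).
It also fails if it takes over 72 s, if anything falls off the work surface, if the arm or the gripper's body presses on something with over 40 N, if the wrist force passes 120 N, or if a joint passes its speed limit or range.

## Working session

There is one attempt and no reset: what is moved stays moved. The work goes in short steps, Python scripts to look and compute and a tool call to move; the robot and the scene stay as the last step left them, time stands still between calls to the robot, and variables do not carry over. Pictures are saved under pics/ and viewed, and the job is handed in when it is done.

Besides the shell and the picture viewer there is one more tool, called after "Call:" as name(argument=value, ...) on one line, values as JSON. servo_tool: Moves the arm, as the interface text tells. Its arguments: {"type":"object","properties":{"targets":{"type":"string"}},"required":["targets"]}

```bash
mkdir -p pics; ls; python3 - <<'E'
from bench import get_obs, vision, robot
import cv2
o=get_obs();print(o); print(robot.tcp_to_grasp)
for n in("scene","top"):
    s=vision.snapshot(n);cv2.imwrite(f"pics/{n}0.png",s["image"][:,:,::-1]);print(n,s["mtx"].round(1).tolist(),s["world_from_camera"].round(4).tolist())
E
```

```text
pics
{'time': 0.0, 'joint_positions': array([-1.41205955e+00,  8.79494374e-02,  1.37221646e+00, -5.29166083e-06,
        1.68362871e+00, -1.03113738e-01]), 'qvel': array([ 0.00073947,  0.00035502, -0.00072049,  0.00048771, -0.00139027,
        0.00108168]), 'joint_torque': array([ 4.02117030e-04, -3.40176558e+01, -3.02434409e+01,  7.17619085e-02,
        3.28643317e-02, -1.82806825e-04]), 'tool_pos': array([ 0.142266  , -0.53064389,  0.17342649]), 'ee_rot': array([-3.14137124e+00,  2.19079535e-03, -1.30894616e+00]), 'wrist_force': array([ 0.13912595, -0.41338954, -0.03860766]), 'wrist_torque': array([-0.0548406 ,  0.00783245, -0.03308934]), 'width': 0.09414038267348102}
0.0188
scene [[568.7, 0.0, 307.4], [0.0, 568.7, 241.1], [0.0, 0.0, 1.0]] [[-0.798, -0.2667, 0.5404, -0.0633], [-0.6025, 0.334, -0.7249, 0.7166], [0.0128, -0.904, -0.4273, 0.6119], [0.0, 0.0, 0.0, 1.0]]
top [[437.2, 0.0, 325.2], [0.0, 437.2, 239.1], [0.0, 0.0, 1.0]] [[-0.0251, -0.9962, 0.0833, 0.4724], [-0.9996, 0.0258, 0.0071, -0.1205], [-0.0093, -0.0831, -0.9965, 0.9616], [0.0, 0.0, 0.0, 1.0]]
```

View pics/scene0.png

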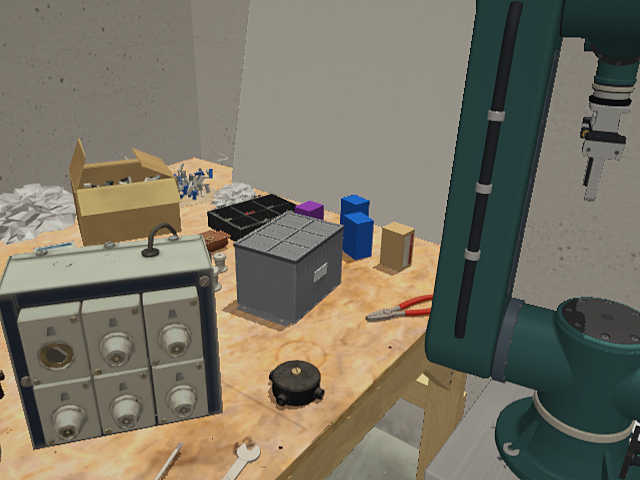

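View pics/top0.png

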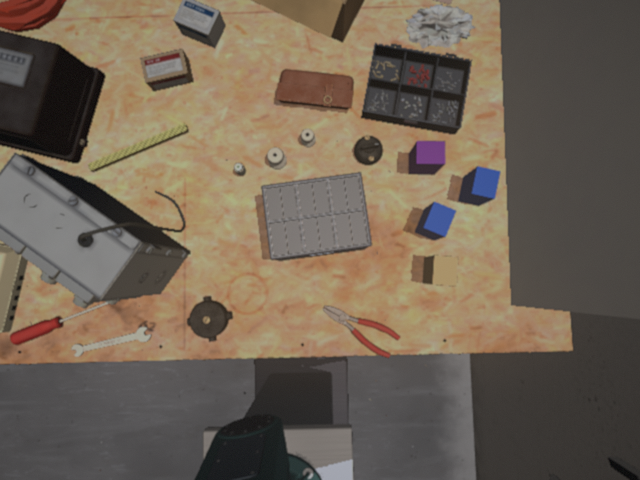

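The top picture shows the store box at about px (316,216), the tan carton at about (444,270), the junction box at (210,318), the pliers at (365,330), the switch at (368,150), and the blue and purple cartons at (437,220), (480,185) and (430,153). I'll zoom in for corners.

```bash
python3 - <<'E'
import cv2,numpy as np
a=cv2.imread("pics/top0.png")
cv2.imwrite("pics/b.png",cv2.resize(a[160:275,250:385],None,fx=5.8,fy=5.2,interpolation=cv2.INTER_CUBIC))
cv2.imwrite("pics/c.png",cv2.resize(a[245:295,405:470],None,fx=10,fy=10,interpolation=cv2.INTER_CUBIC))
b=cv2.imread("pics/scene0.png")
cv2.imwrite("pics/d.png",cv2.resize(b[190:340,220:430],None,fx=3.8,fy=3.8,interpolation=cv2.INTER_CUBIC))
E
```

```text
(no output)
```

View pics/b.png

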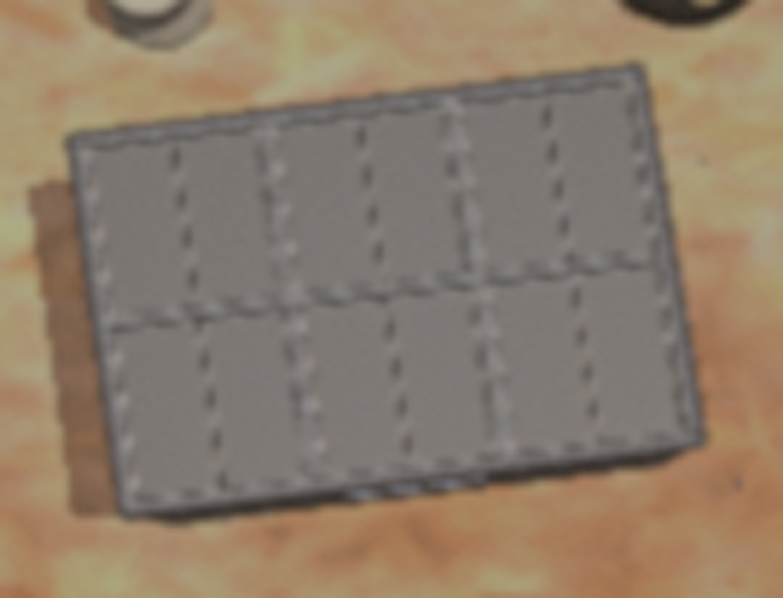

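View pics/c.png

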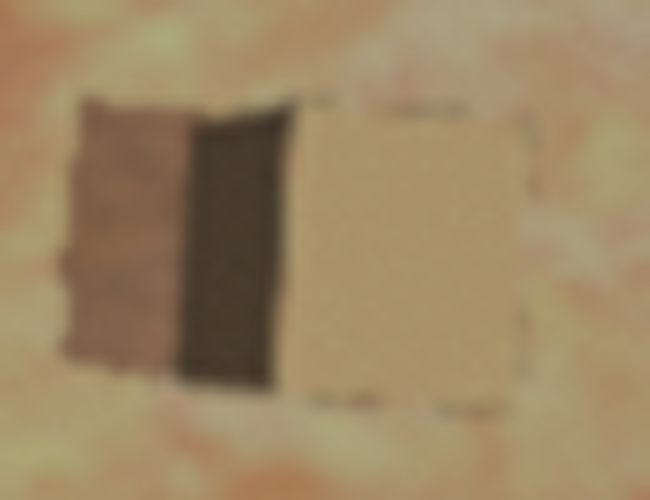

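View pics/d.png

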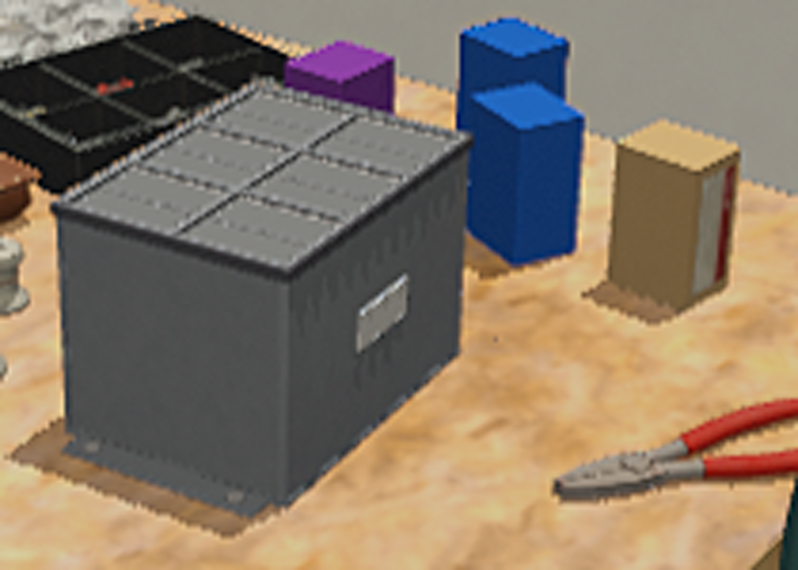

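```bash
cat > h.py <<'E'
import numpy as np
from bench import get_obs, vision, robot
def ray(s,p,z,W=None):
    W=s["world_from_camera"] if W is None else W
    d=W[:3,:3]@np.linalg.solve(s["mtx"],[p[0],p[1],1.]);c=W[:3,3]
    return (c+d*(z-c[2])/d[2])
E
python3 - <<'E'
from h import *
import cv2
s=vision.snapshot("top")
def fit(P,z):
    Q=np.array([ray(s,p,z) for p in P]);print(Q[:,:2].round(4).tolist())
    TL,TR,BR,BL=Q[:,:2]
    print("c",Q.mean(0).round(4),"sizes",[np.linalg.norm(v).round(4) for v in(TL-TR,BL-BR,TL-BL,TR-BR)])
    for v in(TL-BL,TR-BR): print("xdir",np.degrees(np.arctan2(v[1],v[0])).round(2))
    for v in(TL-TR,BL-BR): print("ydir",np.degrees(np.arctan2(v[1],v[0])).round(2))
fit([(x/5.8+250-.4,y/5.2+160-.4) for x,y in[(68,135),(640,65),(703,440),(125,515)]],.138)
fit([(x/10+405-.45,y/10+245-.45) for x,y in[(297,103),(535,105),(512,408),(275,390)]],.095)
for p,z in(((210,318),.02),((365,330),.01),((368,150),.02),((437,220),.09)):print(ray(s,p,z).round(3))
# scene corners
s=vision.snapshot("scene")
f=lambda x,y:(x/3.8+220-.4,y/3.8+190-.4)
for p in((470,138),(287,275),(52,207),(262,80)):print("box",ray(s,f(*p),.138).round(4))
for p in((618,143),(664,119),(740,152),(697,173)):print("carton",ray(s,f(*p),.095).round(4))
E
```

```text
[[0.6471, 0.0049], [0.6681, -0.1843], [0.5293, -0.2004], [0.5069, -0.0118]]
c [ 0.5878 -0.0979  0.138 ] sizes [np.float64(0.1904), np.float64(0.1899), np.float64(0.1412), np.float64(0.1397)]
xdir 6.81
xdir 6.61
ydir 96.34
ydir 96.78
[[0.5079, -0.3293], [0.5064, -0.3762], [0.4469, -0.3687], [0.4516, -0.3223]]
c [ 0.4782 -0.3491  0.095 ] sizes [np.float64(0.047), np.float64(0.0466), np.float64(0.0568), np.float64(0.0599)]
xdir -6.98
xdir -7.2
ydir 88.06
ydir 84.24
[0.388 0.136 0.02 ]
[ 0.354 -0.194  0.01 ]
[ 0.745 -0.213  0.02 ]
[ 0.578 -0.339  0.09 ]
box [ 0.5223 -0.1926  0.138 ]
box [ 0.5002 -0.0031  0.138 ]
box [0.6393 0.0121 0.138 ]
box [ 0.6628 -0.1866  0.138 ]
carton [ 0.5027 -0.324   0.095 ]
carton [ 0.4991 -0.373   0.095 ]
carton [ 0.4398 -0.3577  0.095 ]
carton [ 0.4454 -0.3154  0.095 ]
```

```bash
cat >> h.py <<'E'
from scipy.spatial.transform import Rotation as Rn
def pose():
    o=get_obs();return np.array(o["tool_pos"]),Rn.from_euler("xyz",o["ee_rot"])
def go(x,y,z,yawdeg):
    p,R=pose();Rt=Rn.from_euler("xyz",[np.pi,0,np.radians(yawdeg)])
    sh=R.inv().apply(np.array([x,y,z])-p)/.25;tv=(R.inv()*Rt).as_rotvec()/np.pi
    print("shift",sh.round(4),"turn",tv.round(4),"rows>=",np.ceil(np.linalg.norm(sh)*250/41.7),np.ceil(np.degrees(np.linalg.norm(tv)*np.pi)/7.16))
E
python3 -c "
from h import *
go(.478,-.349,.30,-5.5)
go(.42,-.349,.30,-5.5)"
```

```text
shift [-0.356  -1.4855 -0.5039] turn [-3.000e-04  3.000e-04 -3.861e-01] rows>= 10.0 10.0
shift [-0.416  -1.2614 -0.5038] turn [-3.000e-04  3.000e-04 -3.861e-01] rows>= 9.0 10.0
```

Call:
servo_tool(targets="1 0 0 -0.4 0 0 0;1 -0.1 -0.3 -0.5 0 0 -0.1;1 -0.2 -0.6 -0.5 0 0 -0.2;1 -0.3 -0.9 -0.5 0 0 -0.3;1 -0.35 -1 -0.5 0 0 -0.386;1 -0.35 -1 -0.5 0 0 -0.386;1 -0.35 -1 -0.5 0 0 -0.386;1 -0.35 -1 -0.5 0 0 -0.386;1 -0.35 -1 -0.5 0 0 -0.386;1 -0.35 -1 -0.5 0 0 -0.386")

```text
time: 1.03
tool_pos: [0.3631, -0.3806, 0.3]
ee_rot: [3.141, -0.001, -0.173]
wrist_force: [-0.9, 1.0, 0.3]
width: 0.0938
```

```bash
python3 - <<'E'
from h import *
import cv2
print(get_obs()["time"]); go(.478,-.349,.30,-5.5)
s=vision.snapshot("wrist");cv2.imwrite("pics/w1.png",s["image"][:,:,::-1]);print(s["mtx"].round(1).tolist(),s["T_tool_cam"].round(4).tolist())
E
```

```text
1.0333
shift [ 4.310e-01 -2.037e-01  1.000e-04] turn [ 0.0002 -0.0002 -0.0246] rows>= 3.0 1.0
[[332.8, 0.0, 322.7], [0.0, 332.8, 236.1], [0.0, 0.0, 1.0]] [[1.0, 0.0002, -0.0018, -0.0001], [0.0003, 0.9643, 0.2649, -0.0768], [0.0018, -0.2649, 0.9643, -0.2095], [0.0, 0.0, 0.0, 1.0]]
```

View pics/w1.png

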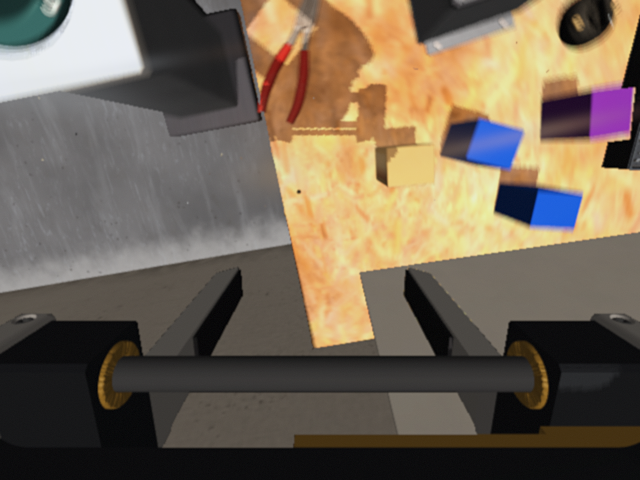

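```bash
python3 - <<'E'
from h import *
go(.588,-.14,.30,6.7)
E
```

```text
shift [ 0.7254 -1.104  -0.0017] turn [ 0.      0.     -0.0917] rows>= 8.0 3.0
```

Call:
servo_tool(targets="0 0.15 -0.2 0 0 0 -0.09;0 0.3 -0.4 0 0 0 -0.09;0 0.45 -0.6 0 0 0 -0.09;0 0.6 -0.8 0 0 0 -0.092;0 0.7 -0.95 0 0 0 -0.092;0 0.725 -1 0 0 0 -0.092;0 0.725 -1 0 0 0 -0.092;0 0.725 -1 0 0 0 -0.092;0 0.725 -1 0 0 0 -0.092")

```text
time: 1.83
tool_pos: [0.5872, -0.1662, 0.2978]
ee_rot: [-3.14, 0.002, 0.108]
wrist_force: [0.2, -0.3, 0.2]
width: 0.0371
```

```bash
python3 - <<'E'
from h import *
import cv2
print(get_obs()["time"]); print(pose()[0],pose()[1].as_euler("xyz"))
s=vision.snapshot("wrist");cv2.imwrite("pics/w2.png",s["image"][:,:,::-1])
E
```

```text
1.8333
[ 0.58715443 -0.1662215   0.29777561] [-3.13951708e+00  1.53065868e-03  1.07911210e-01]
```

View pics/w2.png

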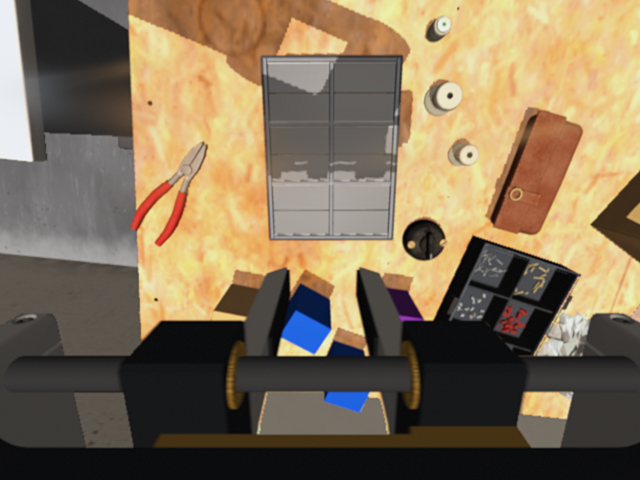

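```bash
python3 - <<'E'
from h import *
import cv2
print(pose()[0],pose()[1].as_euler("xyz"),np.abs(get_obs()["qvel"]).max())
s=vision.snapshot("wrist");a=s["image"][:,:,::-1];cv2.imwrite("pics/w3.png",a)
cv2.imwrite("pics/w3z.png",cv2.resize(a[45:250,250:415],None,fx=2.9*1.6,fy=2.9,interpolation=cv2.INTER_CUBIC))
print(pose()[0],pose()[1].as_euler("xyz"),np.abs(get_obs()["qvel"]).max())
E
```

```text
[ 0.58578946 -0.16823168  0.29827384] [-3.14092864e+00  2.05089990e-03  1.05839013e-01] 0.05151334897230366
[ 0.58496325 -0.16950005  0.29882615] [3.14154551e+00 1.72719801e-03 1.04047081e-01] 0.03628730095629334
```

View pics/w3z.png

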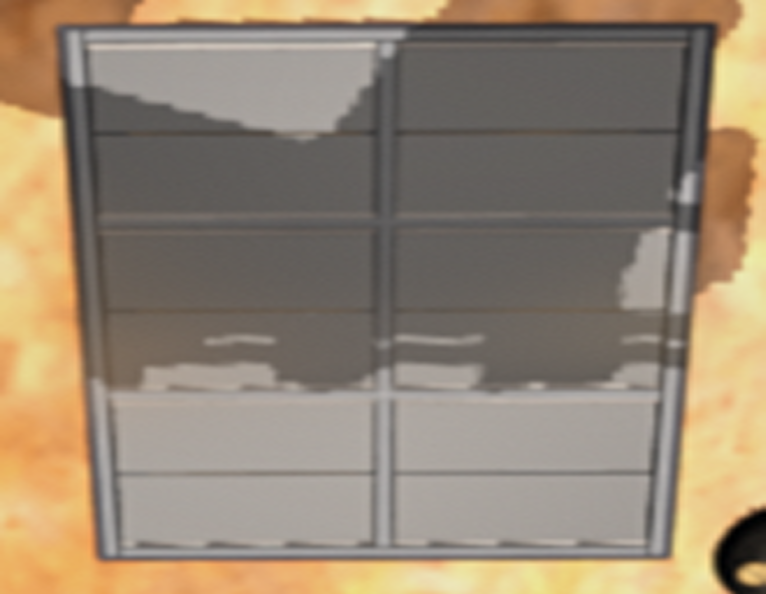

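```bash
cat >> h.py <<'E'
def wW(T,p,e):
    M=np.eye(4);M[:3,:3]=Rn.from_euler("xyz",e).as_matrix();M[:3,3]=p;return M@T
E
python3 - <<'E'
from h import *
s=vision.snapshot("wrist")
W=wW(s["T_tool_cam"],[0.58578946,-0.16823168,0.29827384],[-3.14092864e+00,2.05089990e-03,1.05839013e-01])
Q=np.array([ray(s,(x/4.64+250-.4,y/2.9+45-.35),.138,W)[:2] for x,y in[(57,25),(714,25),(668,557),(100,558)]])
print(Q.round(4).tolist(),Q.mean(0).round(4))
a,b,c,d=Q
for v in(b-a,c-d,a-d,b-c):print(np.linalg.norm(v).round(4),np.degrees(np.arctan2(v[1],v[0])).round(2))
c=Q.mean(0);y=np.radians(6.6);R=np.array([[np.cos(y),-np.sin(y)],[np.sin(y),np.cos(y)]])
print(get_obs()["time"],pose()[0])
E
```

```text
[[0.5066, -0.0102], [0.6476, 0.0046], [0.6684, -0.1847], [0.5282, -0.2001]] [ 0.5877 -0.0976]
0.1418 5.99
0.1411 6.28
0.1911 96.49
0.1904 96.28
1.9833 [ 0.58453214 -0.17024632  0.29930423]
```

```bash
cat >> h.py <<'E'
BC=np.array([.5878,-.0977]);BY=6.5
def cell(i):
    l=np.array([-34 if i<3 else 34,[-62,0,62][i%3]])/1000
    a=np.radians(BY);return BC+np.array([[np.cos(a),-np.sin(a)],[np.sin(a),np.cos(a)]])@l
E
python3 - <<'E'
from h import *
for i in range(6):print(i,cell(i).round(4))
go(*cell(0),.155,6.5);go(*cell(3),.155,6.5)
E
```

```text
0 [ 0.561  -0.1632]
1 [ 0.554  -0.1015]
2 [ 0.547  -0.0399]
3 [ 0.6286 -0.1555]
4 [ 0.6216 -0.0939]
5 [ 0.6146 -0.0322]
shift [-0.09   -0.0381  0.5773] turn [ 0.0001  0.0003 -0.0033] rows>= 4.0 1.0
shift [ 0.182 -0.041  0.577] turn [ 0.0001  0.0003 -0.0033] rows>= 4.0 1.0
```

Call:
servo_tool(targets="0 -0.05 -0.02 0.15 0 0 -0.003;0 -0.09 -0.038 0.3 0 0 -0.003;0 -0.09 -0.038 0.42 0 0 -0.003;0 -0.09 -0.038 0.53 0 0 -0.003;0 -0.09 -0.038 0.577 0 0 -0.003;0 -0.09 -0.038 0.577 0 0 -0.003;0 -0.09 -0.038 0.577 0 0 -0.003;0 -0.09 -0.038 0.577 0 0 -0.003;0 -0.09 -0.038 0.577 0 0 -0.003")

```text
time: 2.73
tool_pos: [0.5631, -0.1633, 0.1584]
ee_rot: [3.139, -0.005, 0.114]
wrist_force: [-0.1, -0.2, 0.3]
width: 0.0005
```

```bash
python3 - <<'E'
from h import *
o=get_obs();print(o["time"],o["wrist_force"],o["width"]); go(*cell(0),.098,6.5)
E
```

```text
2.7333 [-0.08285119 -0.21046748  0.28547732] 0.00047025410174881757
shift [-0.0093 -0.0021  0.2414] turn [ 0.0008 -0.0014  0.0001] rows>= 2.0 1.0
```

Call:
servo_tool(targets="0 0 0 0.03 0 0 0;0 0 0 0.06 0 0 0;0 0 0 0.09 0 0 0;0 0 0 0.12 0 0 0;0 0 0 0.15 0 0 0;0 0 0 0.18 0 0 0;0 0 0 0.2 0 0 0;0 0 0 0.21 0 0 0;0 0 0 0.22 0 0 0;0 0 0 0.23 0 0 0;0 0 0 0.23 0 0 0;0 0 0 0.23 0 0 0")

```text
time: 3.73
tool_pos: [0.5619, -0.1624, 0.098]
ee_rot: [3.141, -0.0, 0.114]
wrist_force: [-0.2, 0.3, -0.3]
width: 0.0004
```

Call:
servo_tool(targets="0 0 0 0.01 0 0 0;0 0 0 0.02 0 0 0;0 0 0 0.03 0 0 0;0 0 0 0.03 0 0 0;0 0 0 0.03 0 0 0")

```text
time: 4.15
tool_pos: [0.5616, -0.1623, 0.09]
ee_rot: [-3.141, 0.001, 0.115]
wrist_force: [-0.8, -0.6, 0.7]
width: 0.0003
```

Call:
servo_tool(targets="0 0 0 0.02 0 0 0;0 0 0 0.04 0 0 0;0 0 0 0.06 0 0 0;0 0 0 0.07 0 0 0;0 0 0 0.07 0 0 0;0 0 0 0.07 0 0 0")

```text
time: 4.65
tool_pos: [0.5612, -0.1621, 0.072]
ee_rot: [-3.141, 0.002, 0.114]
wrist_force: [-0.0, 0.1, -0.8]
width: 0.0007
```

```bash
python3 - <<'E'
from h import *
import cv2
s=vision.snapshot("wrist");cv2.imwrite("pics/w4.png",s["image"][:,:,::-1])
go(*cell(0),.16,6.5)
E
```

```text
shift [-0.0021  0.0034 -0.3505] turn [-0.0001  0.0003  0.0003] rows>= 3.0 1.0
```

View pics/w4.png

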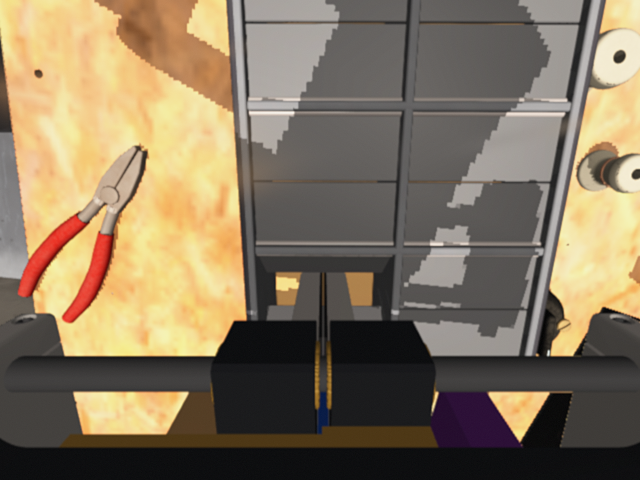

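```bash
python3 - <<'E'
import cv2
a=cv2.imread("pics/w4.png")
cv2.imwrite("pics/w4z.png",cv2.resize(a[230:330,230:420],None,fx=4.2,fy=4.2,interpolation=cv2.INTER_CUBIC))
E
```

```text
(no output)
```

View pics/w4z.png

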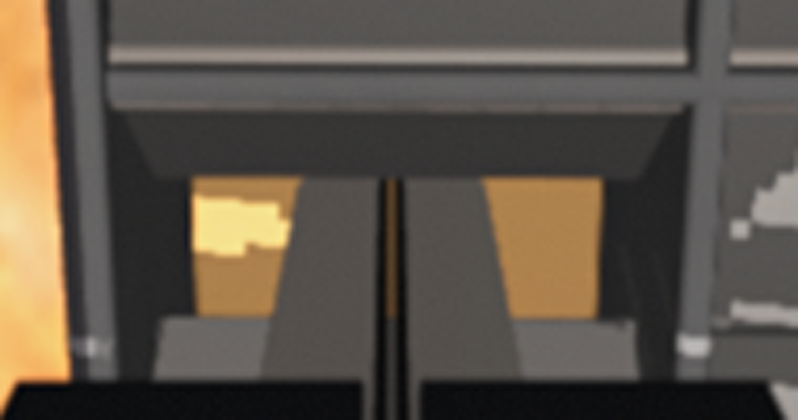

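The picture shows a tan surface between the leaves at about px (285–375, 272–306). Taken as a 58 mm carton it lies at about z 0.10, yet the finger is 27 mm below that with no force. The two disagree, so I'll feel a neighbouring cell for comparison.

Call:
servo_tool(targets="0 0 0 -0.12 0 0 0;0 0 0 -0.24 0 0 0;0 0 0 -0.35 0 0 0;0 0 0 -0.35 0 0 0;0 0 -0.1 -0.35 0 0 0;0 0 -0.2 -0.35 0 0 0;0 0 -0.245 -0.35 0 0 0;0 0 -0.245 -0.35 0 0 0;0 0 -0.245 -0.35 0 0 0;0 0 -0.245 -0.35 0 0 0")

```text
time: 5.53
tool_pos: [0.5548, -0.1024, 0.16]
ee_rot: [3.141, 0.0, 0.114]
wrist_force: [0.6, -0.3, 0.4]
width: 0.0006
```

```bash
python3 - <<'E'
from h import *
go(*cell(1),.098,6.5)
E
```

```text
shift [-0.0027 -0.0038  0.248 ] turn [0.0003 0.0001 0.0002] rows>= 2.0 1.0
```

Call:
servo_tool(targets="0 0 0 0.04 0 0 0;0 0 0 0.08 0 0 0;0 0 0 0.12 0 0 0;0 0 0 0.16 0 0 0;0 0 0 0.19 0 0 0;0 0 0 0.21 0 0 0;0 0 0 0.22 0 0 0;0 0 0 0.23 0 0 0;0 0 0 0.24 0 0 0;0 0 0 0.25 0 0 0;0 0 0 0.26 0 0 0;0 0 0 0.26 0 0 0")

```text
time: 6.53
tool_pos: [0.5547, -0.1014, 0.095]
ee_rot: [-3.142, 0.0, 0.115]
wrist_force: [-0.6, -0.4, 1.0]
width: 0.0003
```

Call:
servo_tool(targets="0 0 0 0.01 0 0 0;0 0 0 0.02 0 0 0;0 0 0 0.03 0 0 0;0 0 0 0.04 0 0 0;0 0 0 0.04 0 0 0;0 0 0 0.04 0 0 0")

```text
time: 7.03
tool_pos: [0.5545, -0.1015, 0.085]
ee_rot: [-3.141, 0.001, 0.114]
wrist_force: [0.5, -0.1, -0.6]
width: 0.0006
```

```bash
python3 - <<'E'
from h import *
import cv2
print(get_obs())
s=vision.snapshot("wrist");a=s["image"][:,:,::-1]
cv2.imwrite("pics/w5.png",a);print(get_obs()["tool_pos"])
s=vision.snapshot("scene");b=s["image"][:,:,::-1]
cv2.imwrite("pics/s5.png",b)
E
```

```text
{'time': 7.0333, 'joint_positions': array([-2.81465869e-01,  1.52261667e-01,  1.47736244e+00, -1.18054730e-04,
        1.51264443e+00, -3.95906239e-01]), 'qvel': array([-0.00014632, -0.00271144, -0.00557988,  0.00061497,  0.00214326,
        0.0006727 ]), 'joint_torque': array([ 1.03250344e-02, -3.57125044e+01, -2.92452210e+01,  7.28159957e-02,
        2.64398754e-03, -1.29670525e-05]), 'tool_pos': array([ 0.55449742, -0.10145686,  0.08495944]), 'ee_rot': array([-3.14144074e+00,  6.69047960e-04,  1.14447322e-01]), 'wrist_force': array([ 0.53787617, -0.12468304, -0.59319009]), 'wrist_torque': array([-0.05301499, -0.0640385 ,  0.02778842]), 'width': 0.0005739147054633492}
[ 0.55459885 -0.10150208  0.08515704]
```

View pics/w5.png

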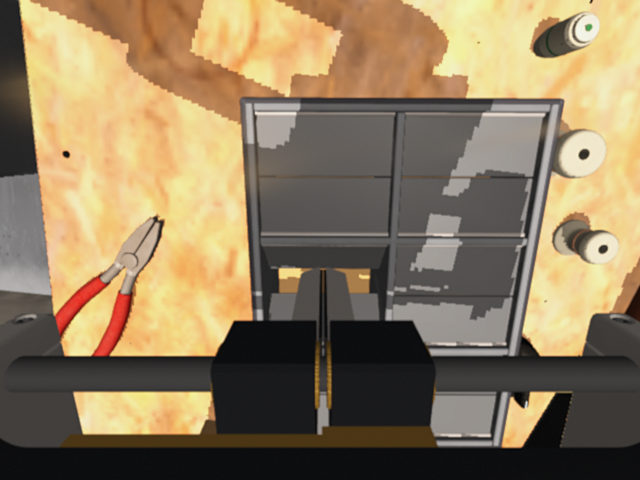

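View pics/s5.png

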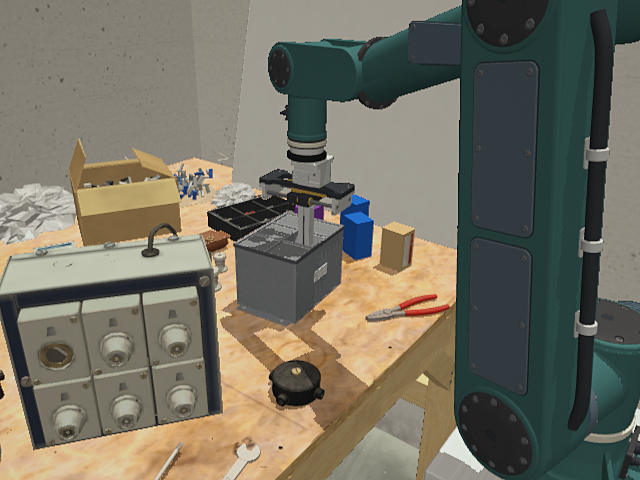

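Cell 1 looks and feels the same as cell 0, although at most one of them can be empty. In picture w1 the tips project about 30 mm short of the reported TCP, so I may not have reached the carton tops yet. I'll go on down here slowly.

Call:
servo_tool(targets="0 0 0 0.012 0 0 0;0 0 0 0.024 0 0 0;0 0 0 0.036 0 0 0;0 0 0 0.048 0 0 0;0 0 0 0.056 0 0 0;0 0 0 0.056 0 0 0")

```text
time: 7.63
tool_pos: [0.5543, -0.1013, 0.0704]
ee_rot: [-3.141, 0.001, 0.114]
wrist_force: [0.4, 0.0, -0.8]
width: 0.0002
```

Call:
servo_tool(targets="0 0 0 0.01 0 0 0;0 0 0 0.02 0 0 0;0 0 0 0.03 0 0 0;0 0 0 0.04 0 0 0;0 0 0 0.04 0 0 0")

```text
time: 8.05
tool_pos: [0.5568, -0.1019, 0.0686]
ee_rot: [3.139, -0.007, 0.115]
wrist_force: [-7.5, 2.4, 22.4]
width: 0.0001
```

```bash
python3 - <<'E'
from h import *
import cv2
s=vision.snapshot("scene");b=s["image"][:,:,::-1]
cv2.imwrite("pics/s6.png",cv2.resize(b[140:340,220:420],None,fx=3,fy=3,interpolation=cv2.INTER_CUBIC))
print(get_obs()["tool_pos"],get_obs()["wrist_force"])
s=vision.snapshot("wrist");a=s["image"][:,:,::-1]
cv2.imwrite("pics/w6.png",cv2.resize(a[200:350,230:420],None,fx=4,fy=4,interpolation=cv2.INTER_CUBIC))
E
```

```text
[ 0.55682286 -0.10187335  0.06860321] [-7.21088443  2.51425433 22.77377859]
```

View pics/s6.png

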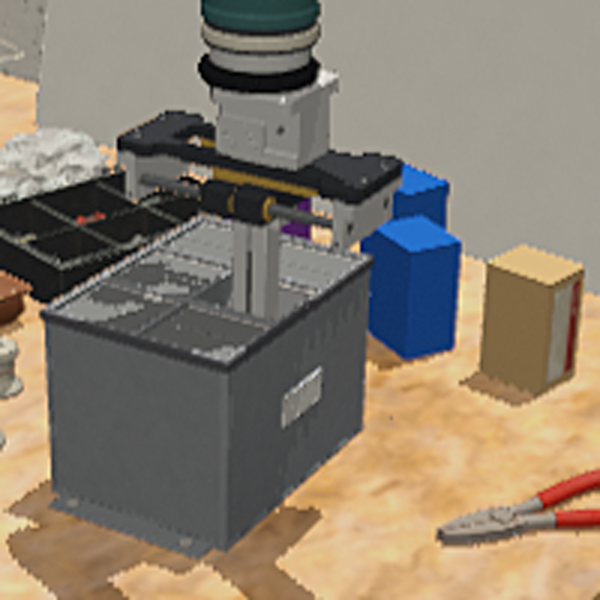

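View pics/w6.png

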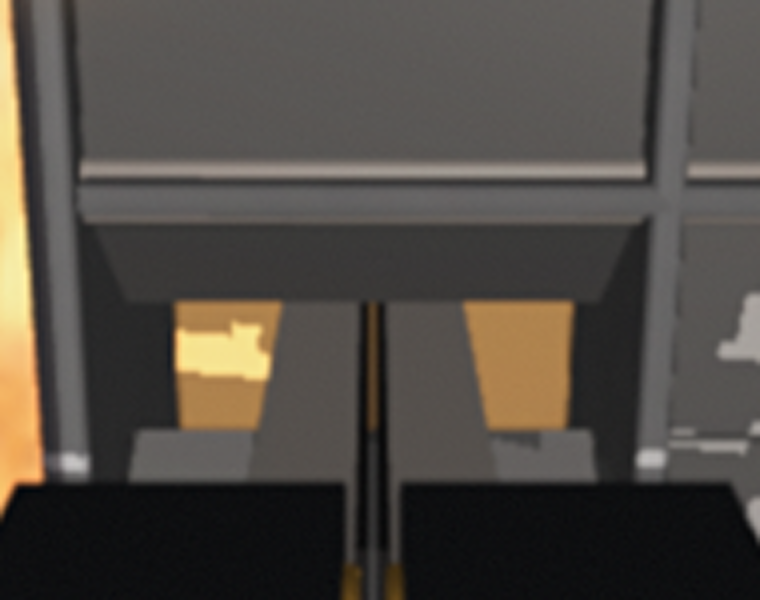

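Contact came at TCP z about 0.070 (22 N). The real fingertips therefore sit about 29 mm above the reported TCP, which agrees with the picture. Cell 1 is full, and the cell 0 probe stopped short of a carton top, so it showed nothing. I'll probe the others to TCP 0.066.

Call:
servo_tool(targets="0 0 0 -0.1 0 0 0;0 0 0 -0.2 0 0 0;0 0 0 -0.25 0 0 0;0 0 0 -0.25 0 0 0;0 0 -0.1 -0.25 0 0 0;0 0 -0.2 -0.25 0 0 0;0 0 -0.25 -0.25 0 0 0;0 0 -0.25 -0.25 0 0 0;0 0 -0.25 -0.25 0 0 0;0 0 -0.25 -0.25 0 0 0")

```text
time: 8.98
tool_pos: [0.5475, -0.0402, 0.1231]
ee_rot: [3.141, 0.001, 0.114]
wrist_force: [0.0, -0.1, -0.5]
width: 0.0002
```

```bash
python3 - <<'E'
from h import *
go(*cell(2),.066,6.5)
E
```

```text
shift [-0.0015 -0.0014  0.2283] turn [0.0002 0.0003 0.0002] rows>= 2.0 1.0
```

Call:
servo_tool(targets="0 0 0 0.04 0 0 0;0 0 0 0.08 0 0 0;0 0 0 0.12 0 0 0;0 0 0 0.15 0 0 0;0 0 0 0.17 0 0 0;0 0 0 0.19 0 0 0;0 0 0 0.2 0 0 0;0 0 0 0.21 0 0 0;0 0 0 0.22 0 0 0;0 0 0 0.228 0 0 0;0 0 0 0.228 0 0 0")

```text
time: 9.9
tool_pos: [0.5481, -0.0395, 0.0684]
ee_rot: [3.141, -0.002, 0.115]
wrist_force: [-1.5, 0.5, 3.6]
width: 0.0005
```

Call:
servo_tool(targets="0 0 0 0.01 0 0 0;0 0 0 0.02 0 0 0;0 0 0 0.02 0 0 0")

```text
time: 10.15
tool_pos: [0.5497, -0.0396, 0.0686]
ee_rot: [3.14, -0.007, 0.115]
wrist_force: [-6.1, 1.3, 20.3]
width: 0.0001
```

Cell 2 is full. Next is cell 5.

Call:
servo_tool(targets="0 0 0 -0.1 0 0 0;0 0 0 -0.2 0 0 0;0 0 0 -0.23 0 0 0;0 0 0 -0.23 0 0 0;0 0.1 0 -0.23 0 0 0;0 0.2 0 -0.23 0 0 0;0 0.27 0 -0.23 0 0 0;0 0.27 0 -0.23 0 0 0;0 0.27 0 -0.23 0 0 0;0 0.27 0 -0.23 0 0 0")

```text
time: 10.98
tool_pos: [0.6133, -0.0317, 0.1178]
ee_rot: [-3.141, 0.003, 0.114]
wrist_force: [-0.2, -0.2, 0.1]
width: 0.0006
```

```bash
python3 - <<'E'
from h import *
go(*cell(5),.062,6.5)
E
```

```text
shift [0.0053 0.003  0.2232] turn [-0.0002  0.0009  0.0003] rows>= 2.0 1.0
```

Call:
servo_tool(targets="0 0 0 0.04 0 0 0;0 0 0 0.08 0 0 0;0 0 0 0.12 0 0 0;0 0 0 0.15 0 0 0;0 0 0 0.17 0 0 0;0 0 0 0.18 0 0 0;0 0 0 0.19 0 0 0;0 0 0 0.2 0 0 0;0 0 0 0.21 0 0 0;0 0 0 0.22 0 0 0;0 0 0 0.225 0 0 0;0 0 0 0.225 0 0 0")

```text
time: 11.98
tool_pos: [0.6162, -0.0318, 0.0686]
ee_rot: [3.14, -0.005, 0.115]
wrist_force: [-5.0, 0.6, 14.6]
width: 0.0008
```

Cell 5 is full. Next is cell 4.

Call:
servo_tool(targets="0 0 0 -0.1 0 0 0;0 0 0 -0.2 0 0 0;0 0 0 -0.23 0 0 0;0 0 0 -0.23 0 0 0;0 0 0.1 -0.23 0 0 0;0 0 0.2 -0.23 0 0 0;0 0 0.25 -0.23 0 0 0;0 0 0.25 -0.23 0 0 0;0 0 0.25 -0.23 0 0 0;0 0 0.25 -0.23 0 0 0")

```text
time: 12.82
tool_pos: [0.6214, -0.0928, 0.1197]
ee_rot: [-3.14, 0.001, 0.115]
wrist_force: [-0.0, -0.2, -0.5]
width: 0.0007
```

```bash
python3 - <<'E'
from h import *
go(*cell(4),.062,6.5)
E
```

```text
shift [0.0004 0.0046 0.2308] turn [-0.0004  0.0004  0.0004] rows>= 2.0 1.0
```

Call:
servo_tool(targets="0 0 0 0.04 0 0 0;0 0 0 0.08 0 0 0;0 0 0 0.12 0 0 0;0 0 0 0.15 0 0 0;0 0 0 0.17 0 0 0;0 0 0 0.19 0 0 0;0 0 0 0.2 0 0 0;0 0 0 0.21 0 0 0;0 0 0 0.22 0 0 0;0 0 0 0.225 0 0 0;0 0 0 0.23 0 0 0;0 0 0 0.23 0 0 0")

```text
time: 13.82
tool_pos: [0.6231, -0.0939, 0.0686]
ee_rot: [3.14, -0.005, 0.115]
wrist_force: [-4.2, 1.3, 14.6]
width: 0.0007
```

Cell 4 is full. Next is cell 3.

Call:
servo_tool(targets="0 0 0 -0.1 0 0 0;0 0 0 -0.2 0 0 0;0 0 0 -0.23 0 0 0;0 0 0 -0.23 0 0 0;0 0 0.1 -0.23 0 0 0;0 0 0.2 -0.23 0 0 0;0 0 0.25 -0.23 0 0 0;0 0 0.25 -0.23 0 0 0;0 0 0.25 -0.23 0 0 0;0 0 0.25 -0.23 0 0 0")

```text
time: 14.65
tool_pos: [0.6286, -0.1548, 0.1197]
ee_rot: [-3.14, 0.001, 0.115]
wrist_force: [-0.7, -0.3, -0.4]
width: 0.0008
```

```bash
python3 - <<'E'
from h import *
go(*cell(3),.062,6.5)
E
```

```text
shift [-1.000e-04  2.800e-03  2.309e-01] turn [-0.0004  0.0004  0.0005] rows>= 2.0 1.0
```

Call:
servo_tool(targets="0 0 0 0.04 0 0 0;0 0 0 0.08 0 0 0;0 0 0 0.12 0 0 0;0 0 0 0.15 0 0 0;0 0 0 0.17 0 0 0;0 0 0 0.19 0 0 0;0 0 0 0.2 0 0 0;0 0 0 0.21 0 0 0;0 0 0 0.22 0 0 0;0 0 0 0.225 0 0 0;0 0 0 0.23 0 0 0;0 0 0 0.23 0 0 0")

```text
time: 15.65
tool_pos: [0.629, -0.156, 0.063]
ee_rot: [3.141, -0.0, 0.114]
wrist_force: [-0.0, -0.1, -0.4]
width: 0.0005
```

```bash
python3 - <<'E'
from h import *
import cv2
print(get_obs()["tool_pos"],get_obs()["wrist_force"])
s=vision.snapshot("wrist");a=s["image"][:,:,::-1]
cv2.imwrite("pics/w7.png",cv2.resize(a[200:350,230:420],None,fx=4,fy=4,interpolation=cv2.INTER_CUBIC))
E
```

```text
[ 0.62900352 -0.15598527  0.06304388] [-0.00592923 -0.05243578 -0.37786638]
```

View pics/w7.png

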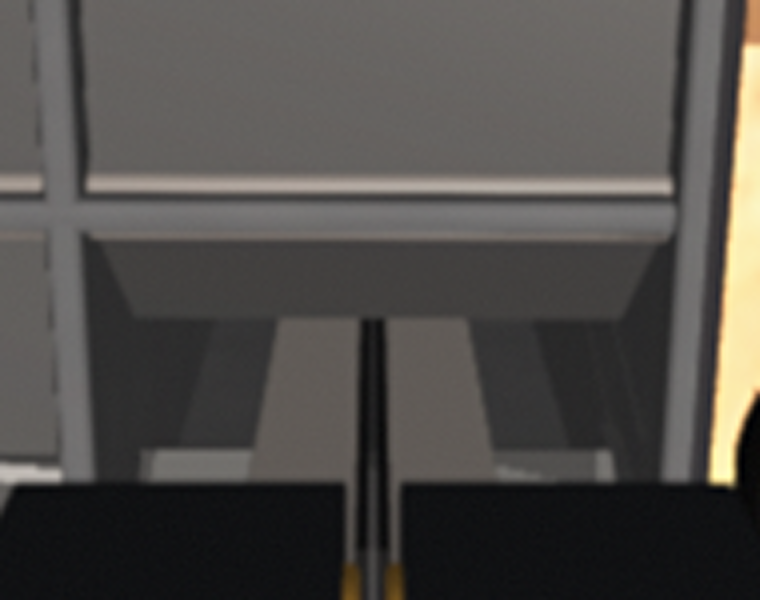

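Cell 3 is empty: no force with the tip well below 0.099, and the picture shows a dark, open cell with no tan surface. Going up and over to the carton.

```bash
python3 - <<'E'
from h import *
go(*cell(3),.25,6.5); go(.478,-.385,.25,-6)
E
```

```text
shift [-0.0013 -0.0021 -0.7474] turn [ 0.0001 -0.0001  0.0003] rows>= 5.0 1.0
shift [-0.7045  0.8414 -0.7474] turn [ 0.0001 -0.0001  0.0697] rows>= 8.0 2.0
```

Call:
servo_tool(targets="0 0 0 -0.15 0 0 0;0 0 0 -0.3 0 0 0;0.3 0 0 -0.45 0 0 0;1 -0.1 0.1 -0.6 0 0 0.03;1 -0.2 0.25 -0.75 0 0 0.06;1 -0.3 0.4 -0.75 0 0 0.07;1 -0.42 0.55 -0.75 0 0 0.07;1 -0.55 0.7 -0.75 0 0 0.07;1 -0.7 0.84 -0.75 0 0 0.07;1 -0.7 0.84 -0.75 0 0 0.07;1 -0.7 0.84 -0.75 0 0 0.07;1 -0.7 0.84 -0.75 0 0 0.07")

```text
time: 16.7
tool_pos: [0.4772, -0.3869, 0.2508]
ee_rot: [3.141, -0.0, -0.111]
wrist_force: [0.5, 0.3, 0.1]
width: 0.0641
```

Call:
servo_tool(targets="1 0 0 0 0 0 0;1 0 0 0 0 0 0;1 0 0 0 0 0 0;1 0 0 0 0 0 0")

```text
time: 17.03
tool_pos: [0.4802, -0.3831, 0.2506]
ee_rot: [-3.141, -0.0, -0.103]
wrist_force: [0.0, 0.3, -0.9]
width: 0.0903
```

```bash
python3 - <<'E'
from h import *
import cv2
o=get_obs();print(o["tool_pos"],o["ee_rot"],abs(o["qvel"]).max(),o["width"])
s=vision.snapshot("wrist");a=s["image"][:,:,::-1]
cv2.imwrite("pics/w8.png",a)
E
```

```text
[ 0.48020559 -0.38306658  0.25064747] [-3.14148601e+00 -2.27430065e-04 -1.02849912e-01] 0.00360505152339736 0.09026371188978036
```

View pics/w8.png

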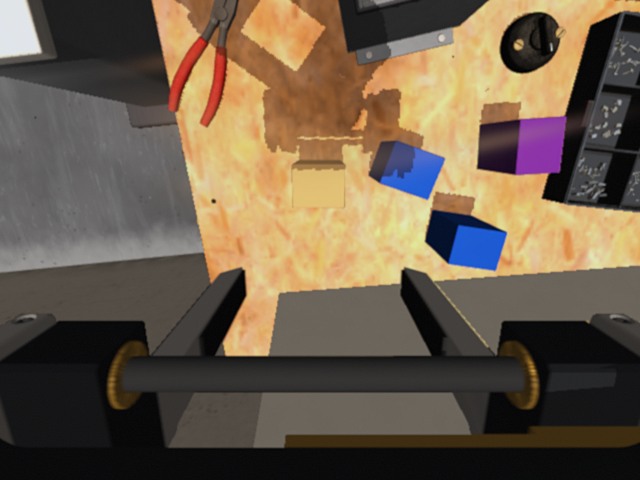

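```bash
python3 - <<'E'
import cv2
a=cv2.imread("pics/w8.png")
cv2.imwrite("pics/w8z.png",cv2.resize(a[150:220,280:360],None,fx=8,fy=8,interpolation=cv2.INTER_CUBIC))
E
```

```text
(no output)
```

View pics/w8z.png

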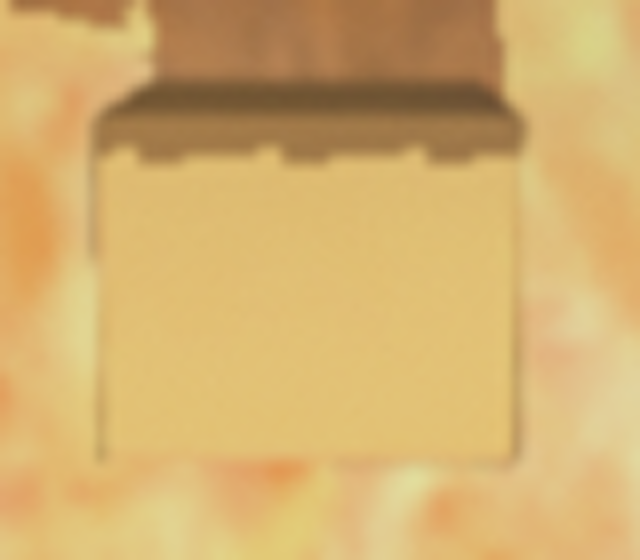

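```bash
python3 - <<'E'
from h import *
s=vision.snapshot("wrist");p,R=pose()
W=wW(s["T_tool_cam"],p,R.as_euler("xyz"))
Q=np.array([ray(s,(x/8+280-.44,y/8+150-.44),.095,W)[:2] for x,y in[(94,115),(524,115),(518,460),(102,460)]])
print(Q.round(4).tolist(),Q.mean(0).round(4))
a,b,c,d=Q
for v in(b-a,c-d,a-d,b-c):print(np.linalg.norm(v).round(4),np.degrees(np.arctan2(v[1],v[0])).round(2))
print(get_obs()["time"]);go(*Q.mean(0),.14,-5.9);go(*Q.mean(0),.035,-5.9)
E
```

```text
[[0.4515, -0.3232], [0.5089, -0.3292], [0.504, -0.3758], [0.4466, -0.3699]] [ 0.4778 -0.3495]
0.0577 -5.93
0.0578 -5.92
0.0469 83.98
0.0469 84.06
17.1333
shift [-0.0227 -0.1338  0.4425] turn [ 0.     -0.     -0.0001] rows>= 3.0 1.0
shift [-0.0228 -0.1339  0.8625] turn [ 0.     -0.     -0.0001] rows>= 6.0 1.0
```

Call:
servo_tool(targets="0.78 -0.015 -0.08 0.1 0 0 0;0.78 -0.023 -0.134 0.25 0 0 0;0.78 -0.023 -0.134 0.4 0 0 0;0.78 -0.023 -0.134 0.44 0 0 0;0.78 -0.023 -0.134 0.44 0 0 0;0.78 -0.023 -0.134 0.44 0 0 0;0.78 -0.023 -0.134 0.54 0 0 0;0.78 -0.023 -0.134 0.64 0 0 0;0.78 -0.023 -0.134 0.74 0 0 0;0.78 -0.023 -0.134 0.81 0 0 0;0.78 -0.023 -0.134 0.85 0 0 0;0.78 -0.023 -0.134 0.85 0 0 0")

```text
time: 18.13
tool_pos: [0.477, -0.351, 0.038]
ee_rot: [-3.141, 0.0, -0.106]
wrist_force: [0.5, -0.5, -0.1]
width: 0.0732
```

```bash
python3 - <<'E'
from h import *
import cv2
go(.4778,-.3495,.038,-5.9);print(get_obs()["width"],get_obs()["wrist_force"])
s=vision.snapshot("wrist");a=s["image"][:,:,::-1]
cv2.imwrite("pics/w9.png",a)
E
```

```text
shift [ 0.0024 -0.0064  0.    ] turn [-0.0001  0.0001 -0.0009] rows>= 1.0 1.0
0.07315127568369638 [ 0.50209428 -0.46437327 -0.06167088]
```

View pics/w9.png

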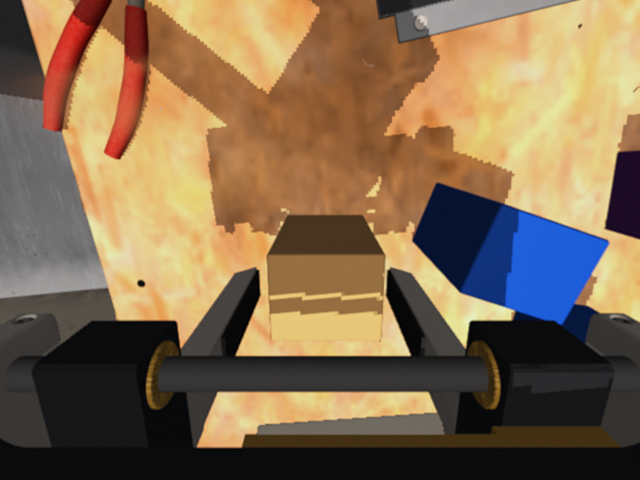

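Call:
servo_tool(targets="0.78 0.002 -0.006 0 0 0 0;0.78 0.002 -0.006 0 0 0 0;0.3 0.002 -0.006 0 0 0 0;0.3 0.002 -0.006 0 0 0 0;0.3 0.002 -0.006 0 0 0 0;0.3 0.002 -0.006 0 0 0 0;0.3 0.002 -0.006 0 0 0 0;0.3 0.002 -0.006 0 0 0 0")

```text
time: 18.85
tool_pos: [0.4781, -0.3495, 0.039]
ee_rot: [3.141, -0.001, -0.105]
wrist_force: [0.5, 0.0, 3.2]
width: 0.058
```

Call:
servo_tool(targets="0.3 0 0 -0.08 0 0 0;0.3 0 0 -0.2 0 0 0;0.3 0 0 -0.35 0 0 0;0.3 0 0 -0.5 0 0 0;0.3 0 0 -0.65 0 0 0;0.3 0 0 -0.72 0 0 0;0.3 0 0 -0.72 0 0 0;0.3 0 0 -0.72 0 0 0;0.3 0 0 -0.72 0 0 0")

```text
time: 19.6
tool_pos: [0.4765, -0.3483, 0.2148]
ee_rot: [-3.139, 0.004, -0.105]
wrist_force: [0.2, 0.0, -2.5]
width: 0.0577
```

```bash
python3 - <<'E'
from h import *
go(*cell(3),.22,6.5);print(get_obs()["width"],get_obs()["wrist_force"])
E
```

```text
shift [ 0.5236 -0.8312 -0.0207] turn [-0.0011  0.0013 -0.0697] rows>= 6.0 2.0
0.05774639444389102 [ 0.16761061  0.04687765 -2.46944065]
```

Call:
servo_tool(targets="0.3 0.06 -0.1 -0.02 0 0 -0.02;0.3 0.13 -0.2 -0.02 0 0 -0.04;0.3 0.2 -0.32 -0.02 0 0 -0.06;0.3 0.27 -0.43 -0.02 0 0 -0.07;0.3 0.34 -0.54 -0.02 0 0 -0.07;0.3 0.41 -0.65 -0.02 0 0 -0.07;0.3 0.47 -0.75 -0.02 0 0 -0.07;0.3 0.52 -0.83 -0.02 0 0 -0.07;0.3 0.52 -0.83 -0.02 0 0 -0.07;0.3 0.52 -0.83 -0.02 0 0 -0.07;0.3 0.52 -0.83 -0.02 0 0 -0.07;0.3 0.52 -0.83 -0.02 0 0 -0.07")

```text
time: 20.6
tool_pos: [0.6276, -0.1574, 0.2215]
ee_rot: [-3.141, 0.003, 0.113]
wrist_force: [0.5, -0.3, -1.3]
width: 0.0579
```

Call:
servo_tool(targets="0.3 0 0 0 0 0 0;0.3 0 0 0 0 0 0;0.3 0 0 0 0 0 0")

```text
time: 20.85
tool_pos: [0.6283, -0.1573, 0.2233]
ee_rot: [3.141, -0.0, 0.113]
wrist_force: [-0.7, -0.2, -2.6]
width: 0.0577
```

```bash
python3 - <<'E'
from h import *
import cv2
o=get_obs();go(*cell(3),.185,6.5);print(o["tool_pos"],o["ee_rot"],o["time"])
s=vision.snapshot("wrist");a=s["image"][:,:,::-1]
cv2.imwrite("pics/w10.png",a)
s=vision.snapshot("scene");b=s["image"][:,:,::-1]
cv2.imwrite("pics/s10.png",cv2.resize(b[80:340,180:440],None,fx=2.3,fy=2.3,interpolation=cv2.INTER_CUBIC))
E
```

```text
shift [ 0.002  -0.0071  0.1532] turn [ 0.0001 -0.0001 -0.0001] rows>= 1.0 1.0
[ 0.62829057 -0.15725669  0.22329375] [ 3.14136305e+00 -2.53431362e-04  1.13241819e-01] 20.85
```

View pics/w10.png

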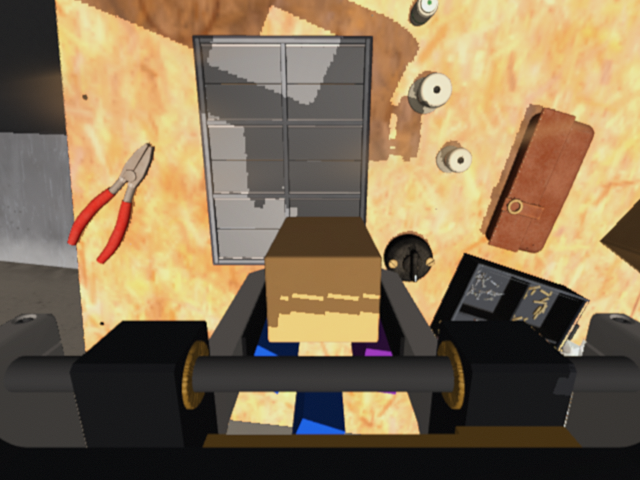

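View pics/s10.png

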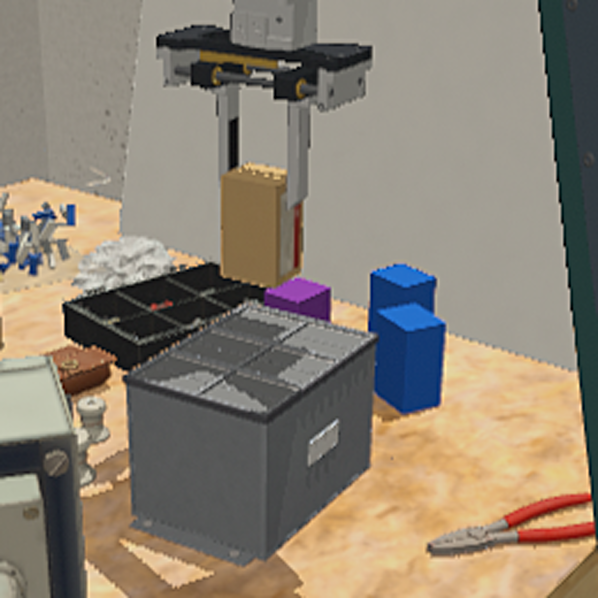

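```bash
python3 - <<'E'
from h import *
import cv2
a=cv2.imread("pics/w10.png")
cv2.imwrite("pics/w10z.png",cv2.resize(a[205:350,250:400],None,fx=4,fy=4,interpolation=cv2.INTER_CUBIC))
s=vision.snapshot("wrist")
for tz in(-.056,):
  for p in((265.5,256),(378.5,253),(380,341),(268,341)):
    # tool-frame point at tool z=tz
    print(ray(s,p,tz,s["T_tool_cam"]).round(4))
E
```

```text
[-0.0282 -0.0247 -0.056 ]
[ 0.0266 -0.0263 -0.056 ]
[ 0.0295  0.0221 -0.056 ]
[-0.0291  0.0222 -0.056 ]
```

View pics/w10z.png

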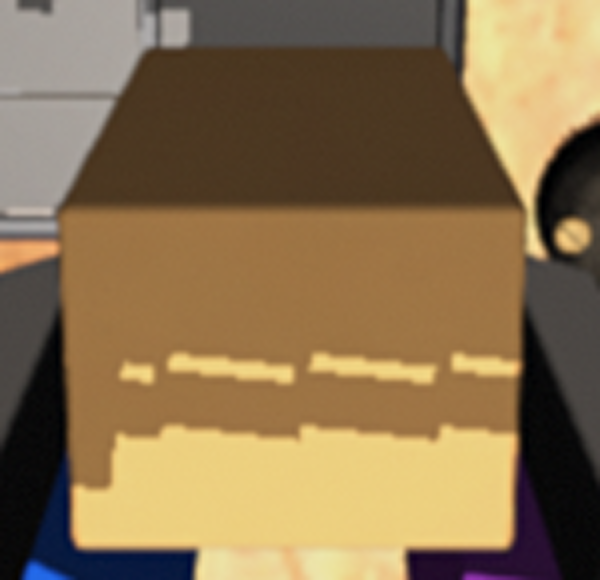

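Call:
servo_tool(targets="0.3 0.002 -0.01 0.04 0 0 0;0.3 0.002 -0.01 0.08 0 0 0;0.3 0.002 -0.01 0.12 0 0 0;0.3 0.002 -0.01 0.155 0 0 0;0.3 0.002 -0.01 0.155 0 0 0;0.3 0.002 -0.01 0.155 0 0 0;0.3 0.002 -0.01 0.155 0 0 0")

```text
time: 21.58
tool_pos: [0.6289, -0.1539, 0.1843]
ee_rot: [3.141, -0.0, 0.115]
wrist_force: [0.5, 0.7, -1.5]
width: 0.0576
```

```bash
python3 - <<'E'
from h import *
import cv2
o=get_obs();go(*cell(3),.145,6.5);print(o["tool_pos"],o["ee_rot"],o["time"])
s=vision.snapshot("wrist");a=s["image"][:,:,::-1]
cv2.imwrite("pics/w11.png",a)
E
```

```text
shift [-0.002   0.0059  0.1574] turn [ 0.     -0.      0.0003] rows>= 1.0 1.0
[ 0.62892114 -0.15392335  0.18434105] [ 3.14149236e+00 -2.42660650e-05  1.14510962e-01] 21.5833
```

View pics/w11.png

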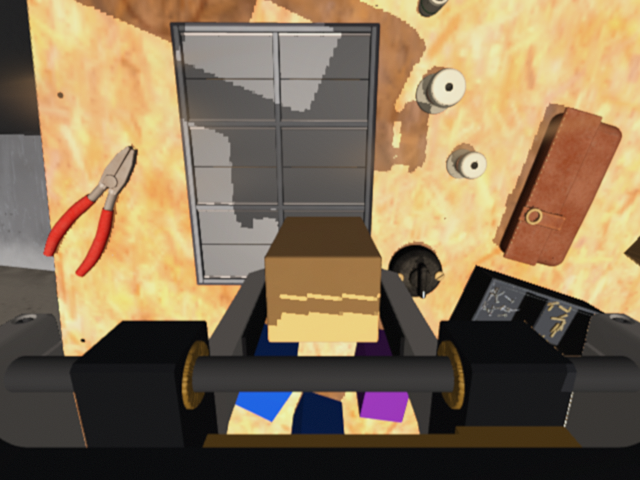

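Call:
servo_tool(targets="0.3 -0.002 0.007 0.01 0 0 0;0.3 -0.002 0.007 0.02 0 0 0;0.3 -0.002 0.007 0.03 0 0 0;0.3 -0.002 0.007 0.045 0 0 0;0.3 -0.002 0.007 0.06 0 0 0;0.3 -0.002 0.007 0.075 0 0 0;0.3 -0.002 0.007 0.09 0 0 0;0.3 -0.002 0.007 0.105 0 0 0;0.3 -0.002 0.007 0.105 0 0 0")

```text
time: 22.38
tool_pos: [0.628, -0.1555, 0.1565]
ee_rot: [-3.141, 0.002, 0.114]
wrist_force: [-0.4, 0.0, -1.5]
width: 0.0576
```

```bash
python3 - <<'E'
from h import *
o=get_obs();go(*cell(3),.111,6.5);print(o["tool_pos"],o["ee_rot"],o["time"],o["wrist_force"],o["wrist_torque"])
E
```

```text
shift [0.0027 0.0002 0.1819] turn [-0.0003  0.0006  0.0003] rows>= 2.0 1.0
[ 0.62801442 -0.15550034  0.15647866] [-3.14065236e+00  1.97732039e-03  1.14496741e-01] 22.3833 [-0.40684837  0.00540828 -1.54160259] [-0.06986954 -0.14217256 -0.03305019]
```

Call:
servo_tool(targets="0.3 0.002 0 0.02 0 0 0;0.3 0.002 0 0.04 0 0 0;0.3 0.002 0 0.06 0 0 0;0.3 0.002 0 0.08 0 0 0;0.3 0.002 0 0.1 0 0 0;0.3 0.002 0 0.12 0 0 0;0.3 0.002 0 0.14 0 0 0;0.3 0.002 0 0.16 0 0 0;0.3 0.002 0 0.172 0 0 0;0.3 0.002 0 0.172 0 0 0;0.3 0.002 0 0.172 0 0 0")

```text
time: 23.3
tool_pos: [0.6289, -0.1556, 0.1147]
ee_rot: [-3.141, 0.001, 0.114]
wrist_force: [-0.1, -0.5, -2.5]
width: 0.0579
```

Call:
servo_tool(targets="0.8 0 0 0 0 0 0;0.8 0 0 0 0 0 0;0.8 0 0 0 0 0 0;0.8 0 0 0 0 0 0;0.8 0 0 0 0 0 0")

```text
time: 23.72
tool_pos: [0.6293, -0.1558, 0.1157]
ee_rot: [3.141, -0.001, 0.114]
wrist_force: [0.5, 0.3, 0.6]
width: 0.0752
```

```bash
python3 - <<'E'
from h import *
import cv2
o=get_obs();print(o["tool_pos"],o["time"])
s=vision.snapshot("wrist");a=s["image"][:,:,::-1]
cv2.imwrite("pics/w12.png",a)
E
```

```text
[ 0.62933928 -0.15577128  0.11568571] 23.7167
```

View pics/w12.png

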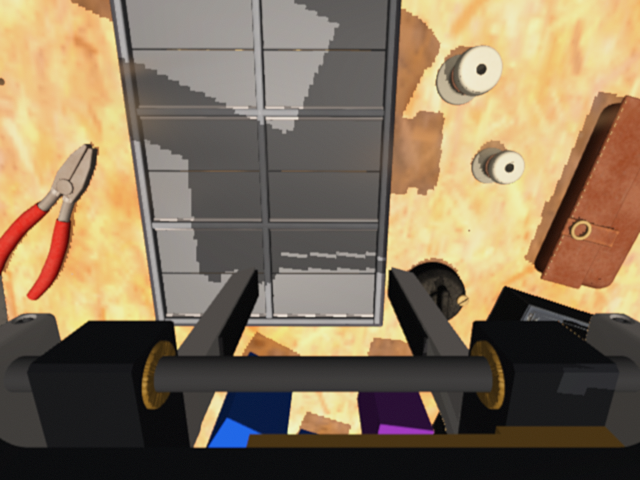

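The carton has dropped and the leaves have shut over cell 3, around px (325,270). I'll press down with shut fingers to confirm it is on the floor.

Call:
servo_tool(targets="0.8 0 0 -0.05 0 0 0;0.3 0 0 -0.08 0 0 0;0 0 0 -0.08 0 0 0;0 0 0 -0.08 0 0 0;0 0 0 -0.08 0 0 0;0 0 0 -0.08 0 0 0;0 0 0 -0.08 0 0 0;0 0 0 -0.08 0 0 0;0 0 0 -0.08 0 0 0;0 0 0 -0.08 0 0 0")

```text
time: 24.6
tool_pos: [0.629, -0.1557, 0.1348]
ee_rot: [-3.141, 0.0, 0.114]
wrist_force: [0.7, -0.3, 0.2]
width: 0.0187
```

```bash
python3 - <<'E'
from h import *
go(*cell(3),.066,6.5);print(get_obs()["width"])
E
```

```text
shift [-0.0012 -0.001   0.2752] turn [-0.      0.0001  0.0003] rows>= 2.0 1.0
0.018731442144911896
```

Call:
servo_tool(targets="0 0 0 0 0 0 0;0 0 0 0.04 0 0 0;0 0 0 0.08 0 0 0;0 0 0 0.12 0 0 0;0 0 0 0.16 0 0 0;0 0 0 0.19 0 0 0;0 0 0 0.22 0 0 0;0 0 0 0.24 0 0 0;0 0 0 0.255 0 0 0;0 0 0 0.27 0 0 0;0 0 0 0.285 0 0 0;0 0 0 0.285 0 0 0")

```text
time: 25.6
tool_pos: [0.6303, -0.156, 0.0686]
ee_rot: [3.14, -0.004, 0.115]
wrist_force: [-3.8, 1.3, 11.4]
width: 0.0004
```

Call:
servo_tool(targets="0 0 0 0 0 0 0;0 0 0 0 0 0 0;0 0 0 0 0 0 0")

```text
time: 25.85
tool_pos: [0.6303, -0.1559, 0.0686]
ee_rot: [3.14, -0.004, 0.115]
wrist_force: [-4.3, 0.4, 10.9]
width: 0.0002
```

```bash
python3 - <<'E'
from h import *
import cv2
s=vision.snapshot("wrist");a=s["image"][:,:,::-1]
cv2.imwrite("pics/w13.png",cv2.resize(a[200:350,230:420],None,fx=4,fy=4,interpolation=cv2.INTER_CUBIC))
E
```

```text
(no output)
```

View pics/w13.png

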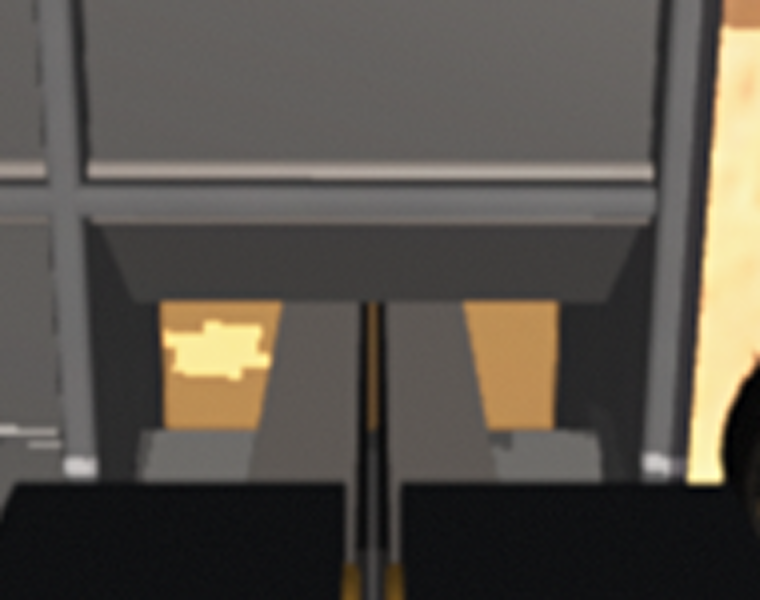

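Contact is at TCP z 0.0686, the same height as in the full cells, with a level tan top, so the carton is on the floor. Retracting.

Call:
servo_tool(targets="0 0 0 -0.08 0 0 0;0 0 0 -0.2 0 0 0;0 0 0 -0.35 0 0 0;0 0 0 -0.5 0 0 0;0 0 0 -0.6 0 0 0;0 0 0 -0.6 0 0 0;0 0 0 -0.6 0 0 0;0 0 0 -0.6 0 0 0;0 0 0 -0.6 0 0 0;0 0 0 -0.6 0 0 0;0 0 0 -0.6 0 0 0")

```text
time: 26.82
tool_pos: [0.6284, -0.1555, 0.2117]
ee_rot: [-3.14, 0.003, 0.114]
wrist_force: [-0.1, -0.2, 0.3]
width: 0.0005
```

```bash
python3 - <<'E'
from h import *
import cv2
o=get_obs();print(o["tool_pos"],o["wrist_force"],o["time"],abs(o["qvel"]).max())
s=vision.snapshot("scene");cv2.imwrite("pics/s14.png",s["image"][:,:,::-1])
E
```

```text
[ 0.62837086 -0.15546619  0.21170667] [-0.09496749 -0.23259522  0.32666452] 26.8167 0.010630997342000603
```

View pics/s14.png

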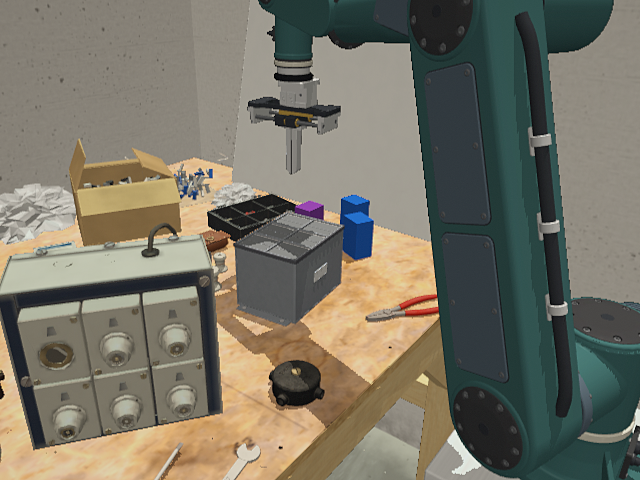

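The gripper is clear at about (293,150), the leaves are shut on the box at (290,250), and the pliers (400,308), junction box (297,382) and blue and purple cartons haven't moved.

```bash
python3 -c "
from bench import robot
print(robot.close_job())"
```

```text
the job is handed in; nothing more can be done
None
```

The carton is in cell 3 (x +34, y −62), which was the empty cell, and I handed the job in at about 27 s of the 72 s allowed.

- **Finding the cell:** Cells 1, 2, 4 and 5 stopped the shut fingers at TCP z about 0.069 with 15–22 N. Cell 3 gave no force down to 0.063, and the wrist picture showed it open. Cell 0 was never felt to contact: I stopped at 0.072, just short of a carton top, but the wrist picture showed a carton top in it.
- **Placing:** I lowered the carton 62 mm into cell 3 and let go. It fell through the leaves.
- **Last checks:**
  - Pressing on it with shut fingers met about 11 N at TCP z 0.0686, the same height as the full cells, so it is on the cell floor.
  - It looked level in the wrist picture.
  - After retracting, the wrist force was about zero and the gripper was clear.
  - The last scene picture shows the leaves shut and the pliers, junction box and blue and purple cartons where they were. The turn switch was hidden in that picture. It was last seen at 23.7 s, and nothing touched it after that.
- **Disagreements:**
  - The real fingertips sit about 30 mm short of the reported TCP. The first two probes therefore felt empty until I pushed deeper in cell 1, and I allowed for this from then on.
  - The scene camera placed things 6–7 mm off from the top and wrist cameras, which agreed with each other, so I used those two.

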